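# Tip the orange spacer plate out of its flush pocket and lay it in the tray

### The job

Get the orange spacer plate ready for the next board: it lies flush in its pocket in the wooden rack, so press down on its front end until it tips and stays up, then grip the raised end, lift it out and set it down flat in the grey tray without dropping it from a height. Leave the blue plate undisturbed in its pocket.

Things in the scene. Friction and masses are not known exactly. Their poses are not given: they have to be found in the camera images.
- orange_plate: orange aluminium plate 80 x 50 x 16 mm (x, y, z), about 170 g, origin at its centre, top flush with the rack's top, sides too close to the walls to grip. Pressed 13 mm down at 31 mm in front (-x) of its centre it tips 35 degrees and stays. Then grip it across y, 18 mm behind (+x) the flat centre's place, fingertips 4 mm above the rack; its centre is then 24 mm in front of the grip
- blue_plate: blue plate of the same size, shape and axes, flush in the rack's other pocket; to be left alone. Of either plate, when tipped, the rear end stands up 22 mm above the rack's top and the low front edge is about 42 mm below fingertips held 4 mm above the rack's top
- rack: fixed light-wood rack, 102 x 152 x 41 mm (x, y, z), origin at the centre of its underside, -x is the front; plates lie parallel to its axes. Two black-lined pockets side by side in y, 75 mm apart, 53 mm wide; floor level at the rear (25 mm high), from 3 mm in front of the rack's centre sloping down 35 degrees to the front. Front wall only 22 mm high, side and rear walls 41 mm
- tray: fixed grey plastic tray, 152 x 152 x 12 mm high, walls and floor 3 mm, inside 146 x 146 mm; origin at the centre of its underside
Not all that is in view belongs to the job. Leave any white look-alike of the orange_plate alone.

How it is judged:
By the outcome, as a careful person would: the job done as asked, in the order asked, and still so for the second after the job is handed in, with the robot touching nothing.
It also fails if it takes over 43 s, if anything falls off the work surface, if the arm or the gripper's body presses on something with over 40 N, if the wrist force passes 120 N, or if a joint passes its speed limit or range.

### The arm

A 6-joint arm with a two-finger parallel gripper is mounted at the origin on a cart in front of the work surface, level with it; the furniture and walls round the work are solid. World frame = base frame: x ahead of the robot, y to its left, z up, the work surface at z = 0. Lengths are in m, angles in rad, forces in N, time in s.
With the tool pointing down it reaches from about 0.35 to 0.975 m from the base axis. Payload 4.9 kg.
Tool frame: the origin (TCP) lies midway between the tips of the shut fingers; the grasp point (between the pads) lies 19 mm behind it; z points along the fingers, y is the direction in which the jaws open and shut (so a half turn about z gives the same grasp; the last joint's range is limited). The gripper opens to 85 mm and grips with 20 to 120 N. Pads are 22 mm wide; open, the fingers measure 114 mm over their backs; the gripper's body (76 mm by 85 mm) begins 54 mm behind the grasp point. The pads swing forward as they close: fully open they stand 13 mm farther back than shut.
Start: joints at [-1.393, 0.053, 1.613, -0, 1.476, -0.119], TCP at [0.183, -0.598, 0.231] pointing down, gripper open.
Joint ranges: [-3.01, 3.01], [-1.01, 2.22], [0.06, 2.58], [-1.02, 4.17], [0.09, 2.62], [-3.14, 3.14]. Speed limits (rad/s): [2.57, 2.57, 3.14, 3.14, 3.14, 3.14].

### API

Orientations are given as a unit quaternion [w, x, y, z].
In Python, from plant import manip, cams gives the robot as it stands.
- The arm moves only by the tool jog_arm, never from a script. Its argument "targets" is a list of rows, each a list of 4 numbers: the shift along the tool's x, y, z in m, then the turn about the tool's z in degrees. A call has 1 to 5 rows; each row is the pose to reach, as a shift and turn from the pose commanded when the call began, along the tool's axes at that moment; what a row does not reach only later rows make up. A row lasts 1/12 s, in which the tool goes at most 41.7 mm and 7.16 degrees, less where a joint would pass 70% of its speed; a pose out of reach is approached as far as the arm can. A call with a gripper value outside its range is refused whole. "fingers" is the opening, from 0 (shut) to 1 (fully open), set as the call begins (left out, the last holds). The fingers move at their own pace and stop on an object; the grip force is fixed at half the most. Time passes only in rows, so rows that repeat a pose let the fingers close. It gives the time, the measured TCP pose, the force and the opening at its end, in the units of the state.
- manip.state(): the state, without advancing time (a new reading comes with each control period).
- cams.grab_frame(name): name is "scene" or "top" or "wrist"; returns the picture (400x640x3 uint8, red, green, blue); there is no depth.
- cams.get_calibration(name): a dict with "camera_matrix" (3x3 intrinsics, pixels), "cam_to_world" (4x4, takes a point from camera to world coordinates). Camera axes: x right, y up, looking along -z (the intrinsics and any distortion apply to the point x, -y, -z); pixel columns grow to the right and rows downward; lengths in m; the calibration is good to about 2 mm. A picture is of the moment at which its call begins: read the wrist's pose just before it. get_calibration takes no time and is no camera call; for the wrist camera it gives the pose at the moment of the call.
- manip.job_done(): hands the job in, once; it reports no verdict.
The state is a dict: "time": time; "joint_pos": joint angles; "joint_vel": joint speeds; "joint_efforts": joint torques, N m; "tool_pos": TCP position; "tool_rot": TCP orientation; "contact_force": force on the tool from outside, world axes, zero at the start; "ft_torque": the same for the moment, N m; "gripper_width": opening from 0.0 (shut) to 1.0 (fully open).
Only numpy, scipy, OpenCV 4.12 (cv2) and the standard library are available. Lean on these libraries where they do the work, as an engineer would, in place of code of your own. Each camera call takes 0.05 s, during which the arm holds its last target. There are 200 camera calls.

## Working session

There is one attempt and no reset: what is moved stays moved. The work goes in short steps, Python scripts to look and compute and a tool call to move; the robot and the scene stay as the last step left them, time stands still between calls to the robot, and variables do not carry over. Pictures are saved under pics/ and viewed, about 8 in all and at most 12, crops included, and the job is handed in when it is done.

Besides the shell and the picture viewer there is one more tool, called after "Request:" by a JSON object that holds its "method" and its "body". jog_arm: Moves the arm, as the interface text tells. Its arguments: {"type":"object","properties":{"targets":{"type":"array"},"fingers":{"type":"number"}},"required":["targets"]}

```bash
mkdir -p pics; python3 - <<'E'
from plant import manip,cams
import cv2,numpy as np
s=manip.state();print(s)
for n in("scene","top"):
    cv2.imwrite(f"pics/{n}0.png",cams.grab_frame(n)[:,:,::-1]);c=cams.get_calibration(n);print(n,c)
E
```

```text
{'time': 0.0, 'joint_pos': array([-1.39301008e+00,  5.33795746e-02,  1.61427463e+00, -5.60807862e-06,
        1.47602450e+00, -1.18979934e-01]), 'joint_vel': array([ 5.39357069e-04,  5.19188110e-06, -2.44274286e-04, -6.86821785e-04,
       -4.00768464e-04, -8.40137253e-04]), 'joint_efforts': array([ 1.92758698e-04, -3.93679798e+01, -3.70175385e+01, -8.03267562e-05,
        7.18904877e-03, -8.87378320e-06]), 'tool_pos': array([ 0.18266842, -0.59705971,  0.23006052]), 'tool_rot': array([-1.04249485e-03,  9.89010836e-01,  1.47839367e-01, -3.34538581e-05]), 'contact_force': array([ 0.10870189, -0.03636214, -0.15458804]), 'ft_torque': array([ 0.01238393, -0.01714024, -0.00327546]), 'gripper_width': 0.9996787573000092}
scene {'camera_matrix': array([[383.05164417,   0.        , 321.40537689],
       [  0.        , 383.05164417, 200.47899745],
       [  0.        ,   0.        ,   1.        ]]), 'cam_to_world': array([[-0.86588783,  0.30145068, -0.39920639,  0.17599243],
       [-0.50023091, -0.51748012,  0.69425022,  0.62423137],
       [ 0.00270083,  0.80083819,  0.59887469,  0.57155431],
       [ 0.        ,  0.        ,  0.        ,  1.        ]])}
top {'camera_matrix': array([[452.51951204,   0.        , 319.13841088],
       [  0.        , 452.51951204, 196.84982083],
       [  0.        ,   0.        ,   1.        ]]), 'cam_to_world': array([[-0.0272047 ,  0.99264594, -0.11795738,  0.4043377 ],
       [-0.99961461, -0.02766651, -0.00227906,  0.0279885 ],
       [-0.00552577,  0.11784992,  0.99301604,  0.92989294],
       [ 0.        ,  0.        ,  0.        ,  1.        ]])}
```

View pics/top0.png

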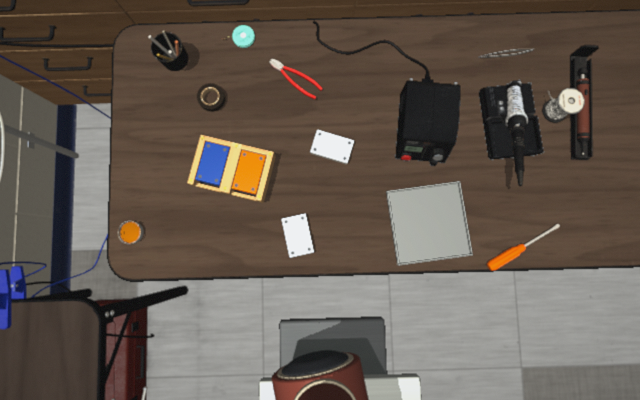

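View pics/scene0.png

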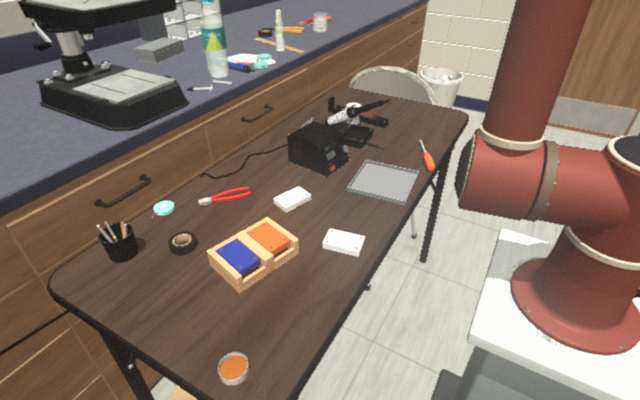

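Top view: the rack is at about (231,168) with orange at (252,171) and blue at (212,164). The tray is at (429,222), and the white decoys are at (332,146) and (298,235). Next I'll measure these and zoom in to find the rack's front.

```bash
cat > h.py <<'E'
from plant import manip,cams
import cv2,numpy as np
def ray(n,uv,z,C=None):
    c=C or cams.get_calibration(n);K=c["camera_matrix"];T=c["cam_to_world"]
    uv=np.atleast_2d(np.array(uv,float))
    d=np.c_[(uv[:,0]-K[0,2])/K[0,0],-(uv[:,1]-K[1,2])/K[1,1],-np.ones(len(uv))]@T[:3,:3].T
    o=T[:3,3];return o+d*((z-o[2])/d[:,2])[:,None]
def proj(n,P,C=None):
    c=C or cams.get_calibration(n);K=c["camera_matrix"];T=c["cam_to_world"]
    p=(np.atleast_2d(P)-T[:3,3])@T[:3,:3]
    return np.c_[K[0,0]*p[:,0]/-p[:,2]+K[0,2],-K[1,1]*p[:,1]/-p[:,2]+K[1,2]]
def rect(n,mask,z,box=None,C=None):
    m=mask.astype(np.uint8)
    if box: 
        b=np.zeros_like(m);b[box[1]:box[3],box[0]:box[2]]=1;m=m*b
    m=cv2.morphologyEx(m,cv2.MORPH_CLOSE,np.ones((3,3)))
    c=max(cv2.findContours(m,cv2.RETR_EXTERNAL,cv2.CHAIN_APPROX_NONE)[0],key=cv2.contourArea)
    P=ray(n,c[:,0],z,C)[:,:2]
    (cx,cy),(w,h),a=cv2.minAreaRect((P*1000).astype(np.float32))
    B=cv2.boxPoints(((cx,cy),(w,h),a))
    return (cx,cy),(w,h),a,B
def masks(im):
    h=cv2.cvtColor(im,cv2.COLOR_RGB2HSV)
    H,S,V=[h[:,:,i].astype(int) for i in range(3)]
    return dict(orange=(H>7)&(H<19)&(S>190)&(V>120),blue=(H>105)&(H<130)&(S>150)&(V>60),
      wood=(H>10)&(H<28)&(S>50)&(S<190)&(V>130), grey=(S<40)&(V>90)&(V<200))
E
python3 - <<'E'
from h import *
im=cv2.imread("pics/top0.png")[:,:,::-1];M=masks(im)
print([im[y,x] for x,y in((252,171),(212,164),(236,165),(429,222),(392,192))])
for k,z,b in(("orange",.041,(180,125,285,210)),("blue",.041,(180,125,285,210)),("grey",.012,(378,170,482,275))):
    print(k,*rect("top",M[k],z,b))
m=M["orange"]|M["blue"]|M["wood"];print("rack",*rect("top",m,.041,(180,125,285,210)))
a=cv2.resize(im[120:220,170:300][:,:,::-1],None,fx=5,fy=5,interpolation=cv2.INTER_CUBIC)
s=cv2.imread("pics/scene0.png");b=cv2.resize(s[205:295,190:310],None,fx=5,fy=5,interpolation=cv2.INTER_CUBIC)
cv2.imwrite("pics/z0.png",cv2.resize(np.vstack([np.pad(a,((0,0),(0,0),(0,0))),np.pad(b,((0,0),(0,50),(0,0)))]),None,fx=.63,fy=.63))
E
```

```text
[array([239, 145,  15], dtype=uint8), array([ 61, 101, 198], dtype=uint8), array([216, 182, 116], dtype=uint8), array([170, 173, 166], dtype=uint8), array([149, 152, 146], dtype=uint8)]
orange (564.2625732421875, 169.86541748046875) (50.385616302490234, 80.63919067382812) 74.86231994628906 [[518.7632  156.0758 ]
 [596.60425 135.01773]
 [609.76196 183.65503]
 [531.9209  204.7131 ]]
blue (583.3412475585938, 242.16265869140625) (48.421661376953125, 79.2919921875) 74.80707550048828 [[538.736   229.18805]
 [615.25665 208.40799]
 [627.9465  255.13727]
 [551.42584 275.91733]]
grey (454.99993896484375, -190.3814697265625) (153.2794952392578, 154.34095764160156) 6.308077812194824 [[ 370.34515 -122.09897]
 [ 387.30328 -275.50546]
 [ 539.6547  -258.66397]
 [ 522.6966  -105.25748]]
rack (573.8334350585938, 206.46347045898438) (153.877197265625, 105.1429672241211) 74.82257843017578 [[502.95242  145.9722  ]
 [604.42804  118.444824]
 [644.7145   266.95474 ]
 [543.23883  294.48212 ]]
```

View pics/z0.png

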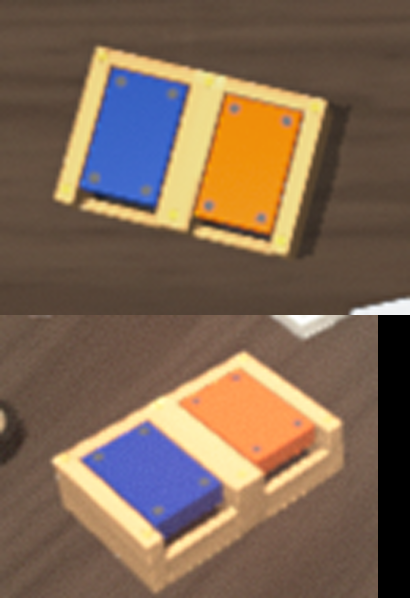

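The low front wall faces the robot (bottom of the top view), so rack +x has a yaw of -15.1°. All the sizes agree with those given: orange 80.6 x 50.4, pitch 74.8, tray 153 to 154. Next I'll move above the press point with the fingers shut.

```bash
cat >> h.py <<'E'
YAW=-15.1; X=np.array([np.cos(np.radians(YAW)),np.sin(np.radians(YAW))]); OC=np.array([.5643,.1699])
PRESS=OC-.031*X; GRIP=OC+.018*X; TRAY=np.array([.455,-.1904]); TYAW=6.3
def go(x,y,z,yaw):
    from scipy.spatial.transform import Rotation as R
    s=manip.state();r=R.from_quat(s["tool_rot"][[1,2,3,0]]).as_matrix()
    cy=np.degrees(np.arctan2(r[1,0],r[0,0]))
    d=r.T@(np.array([x,y,z])-s["tool_pos"])
    print("t",round(s["time"],2),"at",s["tool_pos"].round(4),"yaw",round(cy,2),"q6",s["joint_pos"][5].round(2),"F",s["contact_force"].round(1),"w",round(s["gripper_width"],3))
    print("-> shift",d.round(4),"turn",round((cy-yaw+180)%360-180,2))
E
python3 -c "
from h import *
print(PRESS,GRIP);go(*PRESS,.10,YAW);go(*PRESS,.231,YAW)"
```

```text
[0.53437035 0.17797564] [0.58167851 0.16521092]
t 0.1 at [ 0.1827 -0.5971  0.2302] yaw 17.01 q6 -0.12 F [ 0.5  0.2 -0.1] w 1.0
-> shift [ 0.5629 -0.6381  0.1315] turn 32.11
t 0.1 at [ 0.1827 -0.5971  0.2302] yaw 17.01 q6 -0.12 F [ 0.5  0.2 -0.1] w 1.0
-> shift [ 5.630e-01 -6.383e-01  5.000e-04] turn 32.11
```

Request:
{"method": "jog_arm", "body": {"targets": [[0.563, -0.638, 0, 32.1], [0.563, -0.638, 0, 32.1], [0.563, -0.638, 0, 32.1], [0.563, -0.638, 0, 32.1], [0.563, -0.638, 0, 32.1]], "fingers": 0}}

```text
time: 0.52
tool_pos: [0.2691, -0.4059, 0.2305]
tool_rot: [-0.001, 0.991, -0.134, -0.0]
contact_force: [1.7, 0.1, 0.3]
gripper_width: 0.299
```

```bash
python3 -c "
from h import *
go(*PRESS,.231,YAW)"
```

```text
t 0.52 at [ 0.2691 -0.4059  0.2305] yaw -15.44 q6 0.7 F [1.7 0.1 0.3] w 0.299
-> shift [ 1.003e-01 -6.334e-01  1.000e-04] turn -0.34
```

Request:
{"method": "jog_arm", "body": {"targets": [[0.1, -0.633, 0, 0], [0.1, -0.633, 0, 0], [0.1, -0.633, 0, 0], [0.1, -0.633, 0, 0], [0.1, -0.633, 0, 0]]}}

```text
time: 0.93
tool_pos: [0.354, -0.2157, 0.2309]
tool_rot: [-0.0, 0.991, -0.132, 0.0]
contact_force: [0.3, 0.6, 1.0]
gripper_width: -0.002
```

Request:
{"method": "jog_arm", "body": {"targets": [[0.067, -0.427, 0, 0], [0.067, -0.427, 0, 0], [0.067, -0.427, 0, 0], [0.067, -0.427, 0, 0], [0.067, -0.427, 0, 0]]}}

```text
time: 1.35
tool_pos: [0.4388, -0.0252, 0.2311]
tool_rot: [0.0, 0.991, -0.131, 0.0]
contact_force: [0.2, -0.3, -0.8]
gripper_width: 0.002
```

```bash
python3 -c "
from h import *
go(*PRESS,.10,YAW)"
```

```text
t 1.35 at [ 0.4388 -0.0252  0.2311] yaw -15.08 q6 1.61 F [ 0.2 -0.3 -0.8] w 0.002
-> shift [ 0.0393 -0.2211  0.1311] turn 0.02
```

Request:
{"method": "jog_arm", "body": {"targets": [[0.039, -0.221, 0.06, 0], [0.039, -0.221, 0.06, 0], [0.039, -0.221, 0.06, 0], [0.039, -0.221, 0.06, 0], [0.039, -0.221, 0.06, 0]]}}

```text
time: 1.77
tool_pos: [0.5241, 0.157, 0.1764]
tool_rot: [0.0, 0.991, -0.131, -0.0]
contact_force: [0.5, -0.7, 0.9]
gripper_width: 0.005
```

Request:
{"method": "jog_arm", "body": {"targets": [[0, 0, 0, 0], [0, 0, 0, 0], [0, 0, 0, 0]]}}

```text
time: 2.02
tool_pos: [0.5237, 0.1547, 0.177]
tool_rot: [0.0, 0.991, -0.131, -0.001]
contact_force: [-0.5, 0.1, -0.4]
gripper_width: 0.0
```

```bash
python3 - <<'E'
from h import *
go(*PRESS,.046,YAW)
C=cams.get_calibration("wrist");im=cams.grab_frame("wrist")
cv2.imwrite("pics/w1.png",im[:,:,::-1])
M=masks(im)
for k in("orange","blue"):
    print(k,*rect("wrist",M[k],.041,C=C))
print(proj("wrist",[[*PRESS,.041],[*OC,.041]],C))
E
```

```text
t 2.02 at [0.5237 0.1547 0.177 ] yaw -15.06 q6 1.98 F [-0.5  0.1 -0.4] w 0.0
-> shift [ 0.0044 -0.0254  0.1309] turn 0.04
orange (463.4228515625, 390.27178955078125) (33.63616180419922, 32.73645782470703) 74.89156341552734 [[443.23682 378.30136]
 [474.84174 369.7687 ]
 [483.6089  402.24222]
 [452.00397 410.77487]]
blue (581.8457641601562, 241.3607635498047) (50.21742248535156, 79.45863342285156) 74.86361694335938 [[536.9384  227.49718]
 [613.64044 206.74913]
 [626.7531  255.22435]
 [550.0511  275.9724 ]]
[[291.69927649 182.80812269]
 [290.7643055  147.98916518]]
```

```bash
python3 - <<'E'
from h import *
C=cams.get_calibration("wrist");im=cv2.imread("pics/w1.png")[:,:,::-1];M=masks(im)
print(*rect("wrist",M["orange"],.041,(200,80,380,260),C=C))
E
```

```text
(562.7723999023438, 169.03553771972656) (50.629638671875, 79.6283950805664) 74.82815551757812 [[517.7207  155.02303]
 [594.5736  134.18309]
 [607.8241  183.04805]
 [530.9712  203.88799]]
```

View pics/w1.png

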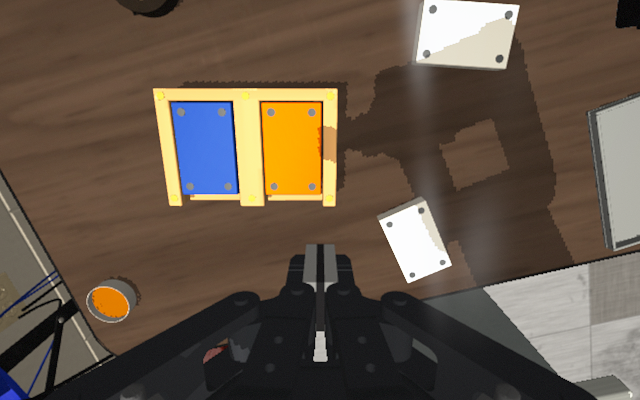

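The wrist view shows orange at (291,148) and blue at (205,148), and both agree with the top view to 1.7 mm. I'll average the two orange centres, then press.

```bash
sed -i 's/OC=np.array(\[.5643,.1699\])/OC=np.array([.5635,.1695])/' h.py; python3 -c "
from h import *
go(*PRESS,.046,YAW)"
```

```text
t 2.07 at [0.5239 0.1542 0.1776] yaw -15.12 q6 1.98 F [0.8 0.2 0.1] w 0.008
-> shift [ 0.0032 -0.0251  0.1316] turn -0.02
```

Request:
{"method": "jog_arm", "body": {"targets": [[0.003, -0.025, 0.025, 0], [0.003, -0.025, 0.065, 0], [0.003, -0.025, 0.1, 0], [0.003, -0.025, 0.12, 0], [0.003, -0.025, 0.127, 0]]}}

```text
time: 2.48
tool_pos: [0.5306, 0.1762, 0.0468]
tool_rot: [0.001, 0.991, -0.132, -0.003]
contact_force: [-0.9, -0.4, -0.7]
gripper_width: -0.004
```

Request:
{"method": "jog_arm", "body": {"targets": [[0, 0, 0, 0], [0, 0, 0, 0]]}}

```text
time: 2.65
tool_pos: [0.5345, 0.1775, 0.0522]
tool_rot: [-0.0, 0.991, -0.132, 0.001]
contact_force: [1.3, -0.2, 0.1]
gripper_width: 0.001
```

```bash
python3 -c "
from h import *
go(*PRESS,.028,YAW)"
```

```text
t 2.65 at [0.5345 0.1775 0.0522] yaw -15.17 q6 2.02 F [ 1.3 -0.2  0.1] w 0.001
-> shift [-0.001   0.0002  0.0242] turn -0.07
```

Request:
{"method": "jog_arm", "body": {"targets": [[-0.001, 0, 0.004, 0], [-0.001, 0, 0.008, 0], [-0.001, 0, 0.011, 0], [-0.001, 0, 0.014, 0], [-0.001, 0, 0.016, 0]]}}

```text
time: 3.07
tool_pos: [0.5326, 0.1785, 0.0345]
tool_rot: [-0.0, 0.991, -0.131, 0.0]
contact_force: [-0.2, 0.4, 0.2]
gripper_width: 0.002
```

Request:
{"method": "jog_arm", "body": {"targets": [[0, 0, 0.002, 0], [0, 0, 0.004, 0], [0, 0, 0.006, 0], [0, 0, 0.007, 0], [0, 0, 0.007, 0]]}}

```text
time: 3.48
tool_pos: [0.5327, 0.1785, 0.0295]
tool_rot: [0.0, 0.991, -0.131, -0.001]
contact_force: [-7.2, -1.6, 13.8]
gripper_width: -0.001
```

```bash
python3 - <<'E'
from h import *
go(*PRESS,.028,YAW)
a=cams.grab_frame("scene");cv2.imwrite("pics/s2.png",cv2.resize(a[140:310,170:330][:,:,::-1],None,fx=3,fy=3))
E
```

```text
t 3.48 at [0.5327 0.1785 0.0295] yaw -15.08 q6 2.03 F [-7.2 -1.6 13.8] w -0.001
-> shift [0.0011 0.0007 0.0015] turn 0.02
```

View pics/s2.png

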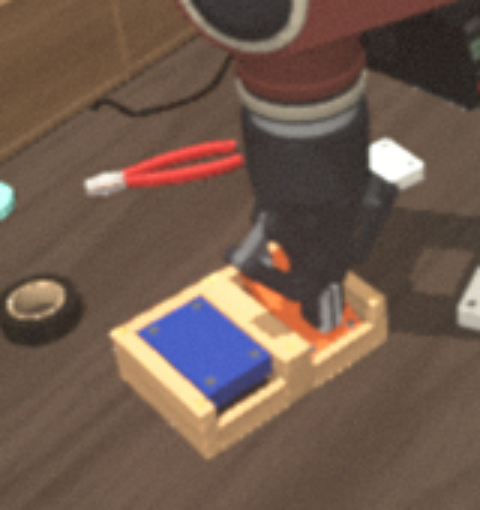

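Orange is tipped with its rear up, and a 14 N reaction suggests it's seated on the slope. Now I'll raise the tool, open the fingers and check that the plate stays.

Request:
{"method": "jog_arm", "body": {"targets": [[0, 0, -0.01, 0], [0, 0, -0.03, 0], [0, 0, -0.06, 0], [0, 0, -0.09, 0], [0, 0, -0.1, 0]]}}

```text
time: 3.95
tool_pos: [0.5353, 0.179, 0.1329]
tool_rot: [-0.001, 0.991, -0.131, 0.004]
contact_force: [0.8, -1.1, 0.8]
gripper_width: 0.001
```

Request:
{"method": "jog_arm", "body": {"targets": [[-0.05, 0, 0, 0], [-0.05, 0, 0, 0], [-0.05, 0, 0, 0], [-0.05, 0, 0, 0], [-0.05, 0, 0, 0]], "fingers": 1}}

```text
time: 4.37
tool_pos: [0.4848, 0.1913, 0.1273]
tool_rot: [0.0, 0.991, -0.131, 0.0]
contact_force: [0.6, -0.1, 0.4]
gripper_width: 0.708
```

```bash
python3 - <<'E'
from h import *
go(*GRIP,.10,YAW)
C=cams.get_calibration("wrist");w=cams.grab_frame("wrist");a=cams.grab_frame("scene")
a=cv2.resize(a[190:310,170:330],None,fx=4,fy=4)
cv2.imwrite("pics/c3.png",np.vstack([cv2.resize(a,(533,400)),np.zeros((0,533,3),np.uint8)])[:,:,::-1])
M=masks(w);print(rect("wrist",M["orange"],.05,(200,30,400,260),C=C));print(rect("wrist",M["blue"],.041,C=C)[:3])
# expected raised top-rear edge: z=.063
m=M["orange"].astype(np.uint8);m[:, :200]=0
v,u=np.where(m);r=v.min();print("rear edge px",r,u[v<r+2].mean(),ray("wrist",[[u[v<r+2].mean(),r]],.063,C))
cv2.imwrite("pics/w3.png",np.hstack([cv2.resize(w,(480,300)),cv2.resize(a,(400,300))[:,:300]])[:,:,::-1])
E
```

```text
t 4.37 at [0.4848 0.1913 0.1273] yaw -15.1 q6 2.07 F [ 0.6 -0.1  0.4] w 0.708
-> shift [0.0997 0.0006 0.0274] turn 0.0
((558.2545166015625, 170.25169372558594), (51.7821044921875, 68.31005096435547), 74.84848022460938, array([[518.5196 , 154.18785],
       [584.455  , 136.33348],
       [597.98944, 186.31554],
       [532.054  , 204.1699 ]], dtype=float32))
((581.7161865234375, 241.0673828125), (50.840824127197266, 79.24822235107422), 74.84671783447266)
rear edge px 40 318.2661870503597 [[0.58974197 0.16402068 0.063     ]]
```

View pics/w3.png

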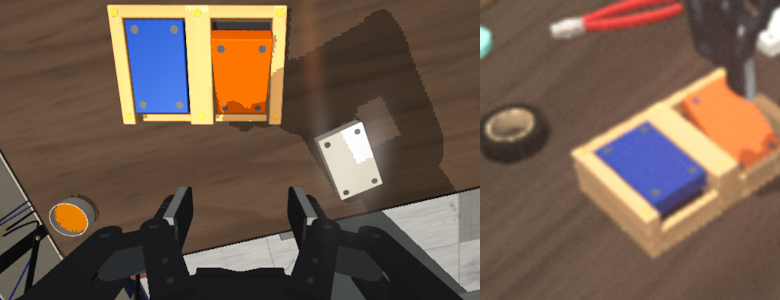

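The plate stays tipped in both views. Its raised edge is 27 mm behind the flat centre, as expected, and blue hasn't moved. Now the grip.

Request:
{"method": "jog_arm", "body": {"targets": [[0.035, 0, 0, 0], [0.07, 0, 0, 0], [0.095, 0, 0, 0], [0.1, 0.001, 0.01, 0], [0.1, 0.001, 0.02, 0]]}}

```text
time: 4.88
tool_pos: [0.5829, 0.1636, 0.1075]
tool_rot: [-0.0, 0.991, -0.132, 0.001]
contact_force: [0.7, 0.0, -0.3]
gripper_width: 0.999
```

Request:
{"method": "jog_arm", "body": {"targets": [[0, 0, 0.01, 0], [0, 0, 0.025, 0], [0, 0, 0.04, 0], [0, 0, 0.05, 0], [0, 0, 0.055, 0]]}}

```text
time: 5.3
tool_pos: [0.5777, 0.1646, 0.0494]
tool_rot: [0.001, 0.991, -0.131, -0.002]
contact_force: [-0.0, 0.1, -0.2]
gripper_width: 1.002
```

Request:
{"method": "jog_arm", "body": {"targets": [[0, 0, 0, 0], [0, 0, 0, 0]]}}

```text
time: 5.47
tool_pos: [0.5801, 0.1647, 0.0524]
tool_rot: [0.0, 0.991, -0.131, -0.0]
contact_force: [0.2, 0.4, 0.1]
gripper_width: 0.998
```

```bash
python3 -c "
from h import *
go(*GRIP,.044,YAW)"
```

```text
t 5.47 at [0.5801 0.1647 0.0524] yaw -15.07 q6 1.99 F [0.2 0.4 0.1] w 0.998
-> shift [ 0.0007 -0.0003  0.0084] turn 0.03
```

Request:
{"method": "jog_arm", "body": {"targets": [[0.001, 0, 0.003, 0], [0.001, 0, 0.006, 0], [0.001, 0, 0.009, 0], [0.001, 0, 0.009, 0], [0.001, 0, 0.009, 0]]}}

```text
time: 5.88
tool_pos: [0.5814, 0.1641, 0.0434]
tool_rot: [0.0, 0.991, -0.131, -0.0]
contact_force: [0.9, -0.1, 0.2]
gripper_width: 0.997
```

Request:
{"method": "jog_arm", "body": {"targets": [[0, 0, 0, 0], [0, 0, 0, 0], [0, 0, 0, 0], [0, 0, 0, 0], [0, 0, 0, 0]], "fingers": 0}}

```text
time: 6.3
tool_pos: [0.5817, 0.1642, 0.044]
tool_rot: [-0.0, 0.991, -0.131, 0.0]
contact_force: [-1.9, -0.0, 2.9]
gripper_width: 0.566
```

Request:
{"method": "jog_arm", "body": {"targets": [[0, 0, 0, 0], [0, 0, 0, 0], [0, 0, 0, 0], [0, 0, 0, 0], [0, 0, 0, 0]]}}

```text
time: 6.72
tool_pos: [0.5818, 0.1642, 0.044]
tool_rot: [-0.0, 0.991, -0.131, 0.0]
contact_force: [-1.3, 0.3, 5.4]
gripper_width: 0.561
```

```bash
python3 -c "
from h import *
go(*GRIP,.044,YAW)"
```

```text
t 6.72 at [0.5818 0.1642 0.044 ] yaw -15.09 q6 1.99 F [-1.3  0.3  5.4] w 0.561
-> shift [-0.0011 -0.0004 -0.    ] turn 0.01
```

Request:
{"method": "jog_arm", "body": {"targets": [[0, 0, -0.005, 0], [0, 0, -0.012, 0], [0, 0, -0.022, 0], [0, 0, -0.034, 0], [0, 0, -0.046, 0]]}}

```text
time: 7.13
tool_pos: [0.5812, 0.1643, 0.0904]
tool_rot: [-0.0, 0.991, -0.131, -0.0]
contact_force: [-0.1, -0.4, -2.5]
gripper_width: 0.565
```

Request:
{"method": "jog_arm", "body": {"targets": [[0, 0, -0.015, 0], [0, 0, -0.03, 0], [0, 0, -0.045, 0], [0, 0, -0.055, 0], [0, 0, -0.06, 0]]}}

```text
time: 7.55
tool_pos: [0.5827, 0.1644, 0.1526]
tool_rot: [-0.001, 0.991, -0.131, 0.002]
contact_force: [0.9, 0.3, -1.5]
gripper_width: 0.564
```

```bash
python3 - <<'E'
from h import *
go(*(TRAY+.024*np.array([np.cos(np.radians(TYAW)),np.sin(np.radians(TYAW))])),.15,TYAW)
w=cams.grab_frame("wrist");a=cams.grab_frame("scene")
cv2.imwrite("pics/w4.png",np.hstack([cv2.resize(w,(480,300)),cv2.resize(a[120:300,170:350],(300,300))])[:,:,::-1])
E
```

```text
t 7.55 at [0.5827 0.1644 0.1526] yaw -15.09 q6 1.99 F [ 0.9  0.3 -1.5] w 0.564
-> shift [-0.0085  0.3671  0.0019] turn -21.39
```

View pics/w4.png

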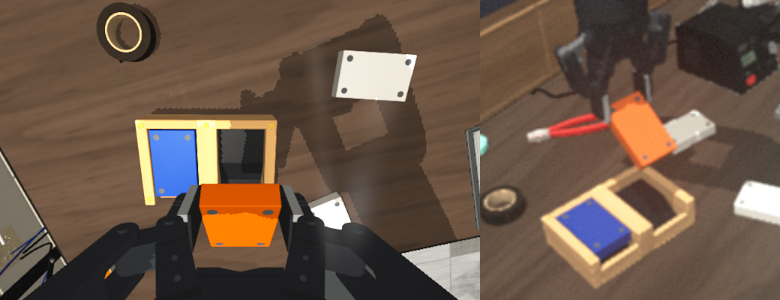

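The plate is lifted clear, held tilted, and blue is still in its pocket. Next is the carry to the tray.

Request:
{"method": "jog_arm", "body": {"targets": [[0, 0.015, 0, -4], [0, 0.04, 0, -8], [-0.002, 0.07, 0, -12], [-0.003, 0.1, 0, -16], [-0.003, 0.13, 0, -21.4]]}}

```text
time: 8.07
tool_pos: [0.5432, 0.0386, 0.148]
tool_rot: [-0.0, 0.998, 0.057, -0.001]
contact_force: [1.0, -0.0, -2.2]
gripper_width: 0.565
```

```bash
python3 - <<'E'
from h import *
go(*(TRAY+.024*np.array([np.cos(np.radians(TYAW)),np.sin(np.radians(TYAW))])),.15,TYAW)
E
```

```text
t 8.07 at [0.5432 0.0386 0.148 ] yaw 6.57 q6 1.39 F [ 1.  -0.  -2.2] w 0.565
-> shift [-0.0899  0.2175 -0.0018] turn 0.27
```

Request:
{"method": "jog_arm", "body": {"targets": [[-0.012, 0.03, 0, 0], [-0.025, 0.06, 0, 0], [-0.037, 0.09, 0, 0], [-0.05, 0.12, 0, 0], [-0.062, 0.15, 0, 0]]}}

```text
time: 8.48
tool_pos: [0.4981, -0.1175, 0.1483]
tool_rot: [-0.0, 0.998, 0.055, -0.001]
contact_force: [0.6, -0.2, -1.8]
gripper_width: 0.562
```

Request:
{"method": "jog_arm", "body": {"targets": [[-0.01, 0.025, 0, 0], [-0.02, 0.045, 0, 0], [-0.025, 0.058, 0, 0], [-0.028, 0.067, 0, 0], [-0.028, 0.067, 0, 0]]}}

```text
time: 8.9
tool_pos: [0.4783, -0.1872, 0.1486]
tool_rot: [-0.0, 0.999, 0.054, -0.001]
contact_force: [-0.2, -0.0, -1.3]
gripper_width: 0.564
```

```bash
python3 - <<'E'
from h import *
go(*(TRAY+.024*np.array([np.cos(np.radians(TYAW)),np.sin(np.radians(TYAW))])),.055,TYAW)
E
```

```text
t 8.9 at [ 0.4783 -0.1872  0.1486] yaw 6.18 q6 0.95 F [-0.2 -0.  -1.3] w 0.564
-> shift [0.0006 0.0007 0.0936] turn -0.12
```

Request:
{"method": "jog_arm", "body": {"targets": [[0, 0, 0.02, 0], [0, 0, 0.045, 0], [0, 0, 0.065, 0], [0, 0, 0.08, 0], [0, 0, 0.09, 0]]}}

```text
time: 9.32
tool_pos: [0.478, -0.1843, 0.0568]
tool_rot: [-0.001, 0.998, 0.056, -0.002]
contact_force: [0.2, 0.8, -1.8]
gripper_width: 0.562
```

Request:
{"method": "jog_arm", "body": {"targets": [[0, 0, 0.003, 0], [0, 0, 0.006, 0], [0, 0, 0.009, 0], [0, 0, 0.012, 0], [0, 0, 0.015, 0]]}}

```text
time: 9.73
tool_pos: [0.4799, -0.1865, 0.0454]
tool_rot: [0.001, 0.998, 0.055, 0.001]
contact_force: [0.7, 0.1, -1.9]
gripper_width: 0.562
```

Request:
{"method": "jog_arm", "body": {"targets": [[0, 0, 0.002, 0], [0, 0, 0.004, 0], [0, 0, 0.006, 0], [0, 0, 0.008, 0], [0, 0, 0.01, 0]]}}

```text
time: 10.15
tool_pos: [0.484, -0.1869, 0.0392]
tool_rot: [0.001, 0.999, 0.054, 0.005]
contact_force: [7.6, 5.4, 13.6]
gripper_width: 0.566
```

Request:
{"method": "jog_arm", "body": {"targets": [[0, 0, 0.001, 0], [0, 0, 0.002, 0], [0, 0, 0.003, 0], [0, 0, 0.004, 0], [0, 0, 0.005, 0]]}}

```text
time: 10.57
tool_pos: [0.4862, -0.1874, 0.0358]
tool_rot: [0.002, 0.999, 0.054, 0.008]
contact_force: [9.1, 7.8, 16.9]
gripper_width: 0.567
```

```bash
python3 - <<'E'
from h import *
go(.4787,-.1878,.01,TYAW)
w=cams.grab_frame("wrist");a=cams.grab_frame("scene")
cv2.imwrite("pics/w5.png",np.hstack([cv2.resize(w[100:,120:520],(400,300)),cv2.resize(a[90:230,310:450],(300,300))])[:,:,::-1])
E
```

```text
t 10.57 at [ 0.4862 -0.1874  0.0358] yaw 6.19 q6 0.95 F [ 9.1  7.8 16.9] w 0.567
-> shift [-0.0079 -0.0005  0.0257] turn -0.11
```

View pics/w5.png

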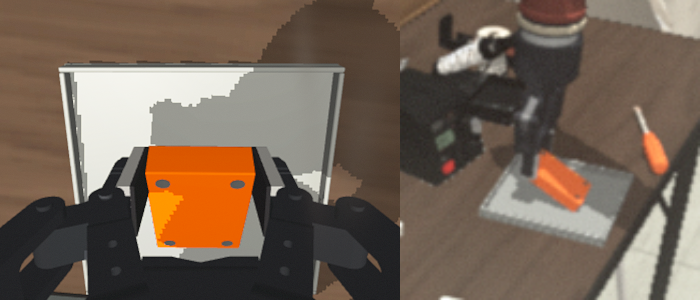

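The front edge is on the tray floor, inside the walls. Friction at that edge is pushing the tool back (Fx +9), so I'll follow the arc with tool +x as I lower. That lets the plate pivot flat in the grip.

Request:
{"method": "jog_arm", "body": {"targets": [[0.003, 0, 0, 0], [0.006, 0, 0.001, 0], [0.009, 0, 0.002, 0], [0.011, 0, 0.003, 0], [0.013, 0, 0.004, 0]]}}

```text
time: 11.08
tool_pos: [0.4928, -0.1859, 0.0274]
tool_rot: [0.001, 0.998, 0.055, -0.0]
contact_force: [-4.1, -1.2, 5.2]
gripper_width: 0.564
```

Request:
{"method": "jog_arm", "body": {"targets": [[0.001, 0, 0.001, 0], [0.002, 0, 0.002, 0], [0.003, 0, 0.003, 0], [0.004, 0, 0.004, 0], [0.005, 0, 0.005, 0]]}}

```text
time: 11.5
tool_pos: [0.4969, -0.185, 0.0213]
tool_rot: [0.001, 0.998, 0.055, -0.0]
contact_force: [-4.3, -2.2, 5.2]
gripper_width: 0.56
```

Request:
{"method": "jog_arm", "body": {"targets": [[0.001, 0, 0.0015, 0], [0.002, 0, 0.003, 0], [0.003, 0, 0.0045, 0], [0.004, 0, 0.006, 0], [0.005, 0, 0.008, 0]]}}

```text
time: 11.92
tool_pos: [0.502, -0.1836, 0.0123]
tool_rot: [0.0, 0.998, 0.055, -0.0]
contact_force: [-4.0, -2.2, 4.8]
gripper_width: 0.568
```

```bash
python3 - <<'E'
from h import *
go(.4787,-.1878,.01,TYAW)
w=cams.grab_frame("wrist");a=cams.grab_frame("scene")
cv2.imwrite("pics/w6.png",np.hstack([cv2.resize(w[100:,120:520],(400,300)),cv2.resize(a[110:220,320:430],(400,400),interpolation=cv2.INTER_CUBIC)[50:350]])[:,:,::-1])
E
```

```text
t 11.92 at [ 0.502  -0.1836  0.0123] yaw 6.31 q6 0.97 F [-4.  -2.2  4.8] w 0.568
-> shift [-0.0236  0.0016  0.0023] turn 0.01
```

View pics/w6.png

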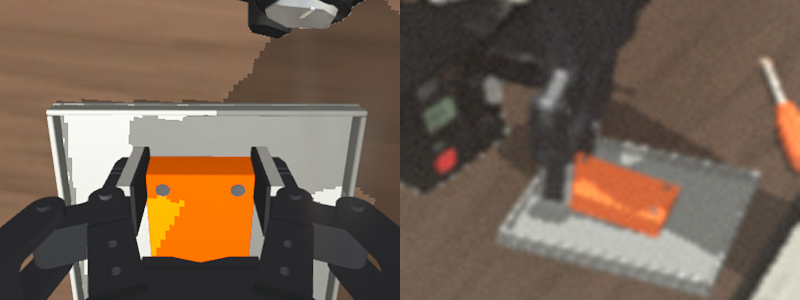

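It's nearly flat. I'll lower gently until the force rises.

Request:
{"method": "jog_arm", "body": {"targets": [[0, 0, 0.001, 0], [0, 0, 0.002, 0], [0, 0, 0.003, 0], [0, 0, 0.004, 0], [0, 0, 0.004, 0]]}}

```text
time: 12.43
tool_pos: [0.5032, -0.1836, 0.009]
tool_rot: [0.0, 0.998, 0.055, 0.001]
contact_force: [0.7, -0.4, 5.5]
gripper_width: 0.564
```

Request:
{"method": "jog_arm", "body": {"targets": [[0, 0, 0.001, 0], [0, 0, 0.002, 0], [0, 0, 0.003, 0], [0, 0, 0.003, 0]]}}

```text
time: 12.77
tool_pos: [0.5041, -0.1835, 0.0064]
tool_rot: [0.0, 0.999, 0.055, 0.002]
contact_force: [2.1, 0.5, 5.5]
gripper_width: 0.569
```

Request:
{"method": "jog_arm", "body": {"targets": [[0, 0, 0.001, 0], [0, 0, 0.002, 0], [0, 0, 0.002, 0]]}}

```text
time: 13.02
tool_pos: [0.5045, -0.1835, 0.0047]
tool_rot: [0.0, 0.999, 0.055, 0.003]
contact_force: [2.0, 0.1, 5.4]
gripper_width: 0.568
```

Request:
{"method": "jog_arm", "body": {"targets": [[0, 0, 0.001, 0], [0, 0, 0.002, 0], [0, 0, 0.002, 0]]}}

```text
time: 13.27
tool_pos: [0.5049, -0.1836, 0.0029]
tool_rot: [0.0, 0.999, 0.054, 0.003]
contact_force: [3.7, 1.0, 6.7]
gripper_width: 0.564
```

Request:
{"method": "jog_arm", "body": {"targets": [[0, 0, 0.001, 0], [0, 0, 0.002, 0], [0, 0, 0.002, 0]]}}

```text
time: 13.52
tool_pos: [0.5049, -0.1836, 0.0027]
tool_rot: [-0.0, 0.999, 0.055, 0.003]
contact_force: [-2.3, 4.0, 18.3]
gripper_width: 0.568
```

```bash
python3 - <<'E'
from h import *
go(.4787,-.1878,.01,TYAW)
C=cams.get_calibration("wrist");w=cams.grab_frame("wrist");a=cams.grab_frame("scene")
cv2.imwrite("pics/w7.png",np.hstack([cv2.resize(w[100:,120:520],(400,300)),cv2.resize(a[110:220,320:430],(400,400),interpolation=cv2.INTER_CUBIC)[50:350]])[:,:,::-1])
E
```

```text
t 13.52 at [ 0.5049 -0.1836  0.0027] yaw 6.25 q6 0.97 F [-2.3  4.  18.3] w 0.568
-> shift [-0.0265  0.0013 -0.0074] turn -0.05
```

View pics/w7.png

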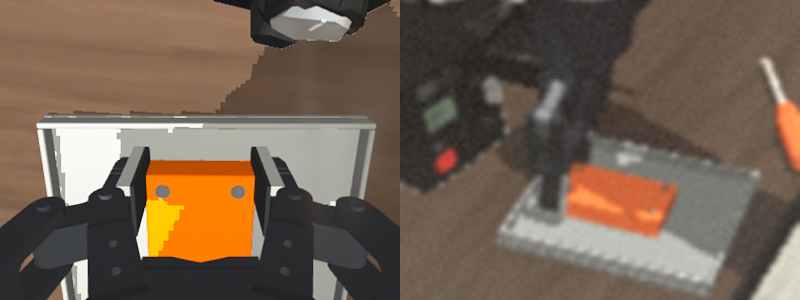

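The plate now looks flat, and Fz jumped to 18 N with no further travel, so it's on the floor. I'll relieve the push, open, and rise.

Request:
{"method": "jog_arm", "body": {"targets": [[0, 0, -0.001, 0], [0, 0, -0.002, 0], [0, 0, -0.002, 0]]}}

```text
time: 13.87
tool_pos: [0.5048, -0.1836, 0.0032]
tool_rot: [0.0, 0.999, 0.054, 0.003]
contact_force: [3.0, 1.7, 5.8]
gripper_width: 0.566
```

Request:
{"method": "jog_arm", "body": {"targets": [[0, 0, 0, 0], [0, 0, 0, 0], [0, 0, 0, 0], [0, 0, 0, 0], [0, 0, 0, 0]], "fingers": 1}}

```text
time: 14.28
tool_pos: [0.5015, -0.1833, 0.0009]
tool_rot: [-0.0, 0.998, 0.055, -0.0]
contact_force: [0.8, -0.3, 0.5]
gripper_width: 1.0
```

Request:
{"method": "jog_arm", "body": {"targets": [[0, 0, -0.005, 0], [0, 0, -0.02, 0], [0, 0, -0.05, 0], [0, 0, -0.08, 0], [0, 0, -0.11, 0]]}}

```text
time: 14.7
tool_pos: [0.5015, -0.1834, 0.1125]
tool_rot: [-0.0, 0.998, 0.055, -0.0]
contact_force: [1.4, -0.0, 0.5]
gripper_width: 1.004
```

Request:
{"method": "jog_arm", "body": {"targets": [[-0.02, 0.03, -0.02, 0], [-0.04, 0.06, -0.04, 0], [-0.06, 0.09, -0.06, 0], [-0.08, 0.12, -0.06, 0], [-0.08, 0.12, -0.06, 0]]}}

```text
time: 15.12
tool_pos: [0.4341, -0.3169, 0.1743]
tool_rot: [0.003, 0.999, 0.052, 0.001]
contact_force: [-0.7, 1.3, -1.0]
gripper_width: 0.997
```

```bash
python3 - <<'E'
from h import *
go(.4787,-.1878,.01,TYAW)
t=cams.grab_frame("top");a=cams.grab_frame("scene");M=masks(t)
m=M["orange"]
C=cams.get_calibration("top")
print(rect("top",m,.019,(380,170,480,275)));print(rect("top",M["blue"],.041,(180,125,285,210))[:3])
cv2.imwrite("pics/f.png",np.hstack([cv2.resize(t[100:300,160:500],(510,300)),cv2.resize(a[110:220,320:430],(290,300),interpolation=cv2.INTER_CUBIC)])[:,:,::-1])
E
```

```text
t 15.12 at [ 0.4341 -0.3169  0.1743] yaw 5.98 q6 0.7 F [-0.7  1.3 -1. ] w 0.997
-> shift [ 0.0575 -0.1247  0.1637] turn -0.32
((468.3551940917969, -185.70204162597656), (77.34642791748047, 49.70783996582031), 6.119927406311035, array([[ 427.2527 , -165.1127 ],
       [ 432.55206, -214.53726],
       [ 509.4577 , -206.29138],
       [ 504.15833, -156.86682]], dtype=float32))
((583.3412475585938, 242.16265869140625), (48.421661376953125, 79.2919921875), 74.80707550048828)
```

View pics/f.png

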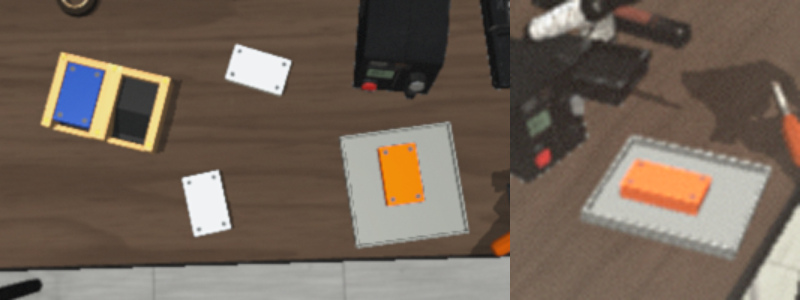

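The plate is flat in the tray, and blue measures exactly as it did at the start. I'll let the arm settle and hand in.

Request:
{"method": "jog_arm", "body": {"targets": [[0, 0, 0, 0], [0, 0, 0, 0], [0, 0, 0, 0]]}}

```text
time: 15.47
tool_pos: [0.4359, -0.3103, 0.1708]
tool_rot: [-0.001, 0.998, 0.056, -0.0]
contact_force: [0.4, -0.1, 0.2]
gripper_width: 1.0
```

```bash
python3 -c "
from h import *
print(manip.job_done())"
```

```text
the job is handed in; nothing more can be done
None
```

The orange plate is out of the rack and lying flat in the grey tray; I handed the job in at about 15.5 s of the 43 s allowed. I pressed its front end until it tipped and checked that it stayed up. Then I gripped the raised end, lifted it out and lowered its front edge onto the tray floor. It pivoted flat in the grip before I let go.

- **Orange plate:** in the last top view it measures 77 x 50 mm at the tray-floor height, against 80 x 50 mm nominal. It lies flat, inside the walls and square to the tray.
- **Blue plate:** the top view gives the same position as at the start.
- **Forces:** the highest reading at the end of a move was about 21 N while lowering the plate; I did not see peaks within moves. At hand-in the tool was clear and touching nothing.
- **Disagreements:** the top and wrist cameras differed by up to 2 mm on the plates, within the calibration. My first straight lowering pushed the arm back about 8 mm in x instead of turning the plate, so I followed the arc in +x.

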